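Line up a document-camera arm with the fork of its swivel head and hold it for the pin

TASK

The teacher is putting the document camera back together: on its base, lift the spring plunger by its knob, swing the head round from the parked sector to the working notch and let the plunger drop fully home, so that the head is locked. Then pick up the lower arm and bring its eye between the two cheeks of the head's fork, the arm pointing level out of the fork, so that the holes line up for the hinge pin; finish while holding it still there, the gripper carrying its weight and the eye hanging free, neither resting nor pressing on the fork. Leave the pin, the camera head and the multimeter where they are.

Things in the scene. Friction and masses are not known exactly. Their poses are not given: they have to be found in the camera images.
- stand: document-camera base, fixed to the desk: white plastic housing 205 x 185 mm, 42 mm high, with a steel index plate (radius 73 mm, top 52 mm above the desk) on it. Origin: on the desk, on the vertical axis about which the head turns. z up; its x axis is the direction in which the fork points when the head is in the working notch.
- head (a joint): swivel head of the stand, rad, positive counter-clockwise seen from above. 0 = working notch (a slot 12 mm wide for the 10 mm plunger nose, so about 0.02 rad of play); the parked sector is a long gap in the plate's rim from 0.95 to 1.45 where the plunger is also down and the head swings freely. It turns from -0.25 to 1.50 with slight friction and stays where it is left.
- plunger (a joint): lift of the spring plunger, m: 0 = fully home, 0.014 = fully up. Its rounded nose stands 8 mm deep in the index plate when home; lifted more than 0.008 it clears the plate and the head can be swung. The spring pushes it down with about 4 N (home) to 5.5 N (up).
- knob_grip (a point): centre of the plunger's black knurled knob, 26 mm diameter, 26 mm tall, upright; it is pulled straight up and it spins freely on its own axis. It sits on the lug behind the head, 60 mm from the head's turning axis, on the side opposite to the fork, so its direction from the axis is the stand's -x axis turned by the joint head; its centre is 100 mm above the desk when the plunger is home. Free space of 16 mm below the knob, and clear to both sides.
- fork_hole (a point): point midway between the two cheeks of the head's fork on the axis of their holes, 30 mm in front of the head's turning axis and 116 mm above the desk. x = out of the fork, away from the axis; y = along the holes; z up. Cheeks 8 mm thick, 18 mm apart, rounded to 17 mm radius about the 12 mm holes (top 133 mm above the desk); the fork is open above and in front, its back wall is 19 mm behind the hole axis and its floor 22 mm below it.
- lower_link: the document camera's lower arm, a loose white box tube 26 mm wide and 36 mm high, 255 mm long overall, about 0.3 kg, lying on the desk with its eye hole horizontal. Origin at the middle of the tube's section, close to its centre of mass (18 mm above the desk as it lies). x = along the arm from the eye end to the elbow barrel; y = across it, along the hole; z up.
- link_mid (a point): centre of the lower arm, where it balances: the place to grip across its 26 mm width. Axes as the arm's.
- link_eye (a point): centre of the hole in the arm's eye, 125 mm from the arm's centre towards its -x end. Eye 14 mm thick, 30 mm in diameter, hole 12 mm; the wide tube begins 25 mm from the hole's centre. Axes as the arm's.
- hinge_pin: steel hinge pin standing on its 18 mm head, shank 10 mm, 52 mm tall; stays where it is. Origin at its foot.
- camera_head: white ribbed camera head, about 60 mm diameter and 68 mm tall with a short stub to the side; stays where it is. Origin at its foot.
- multimeter: black multimeter lying flat, 145 x 100 x 40 mm; stays where it is. Origin at the centre of its underside.

How it is judged:
On the way, in this order (a step that is already met when the one before it is completed fails the run):
1. the plunger is lifted while the head is still parked (value of joint plunger above 0.006 m and value of joint head above 0.85 rad), for 0.1 s.
2. the head is in the working notch with the plunger dropped home (value of joint head between -0.04 and 0.04 rad and value of joint plunger below 0.002 m), for 0.2 s.
3. the lower arm is lifted off the desk in the gripper (height (world z) of link_mid above 0.05 m and contact force between the fingers and lower_link above 2 N), for 0.2 s.
At the end, for the whole second after the job is handed in: Head locked in the working notch (0.04 rad, plunger within 2 mm of home); arm held by the fingers, still, level within 0.15 rad, pointing out of the fork, eye hole within 3 mm of the fork's hole axis centre and parallel within 0.08 rad, pressing on the stand with under 2 N; bystanders within 20 mm (all of step 2 and distance between link_eye and fork_hole below 0.003 m and angle between the y axis of link_eye and the y axis of fork_hole, either way round below 0.08 rad and x of link_mid in the frame of fork_hole above 0.1 m and angle between link_mid's own z axis and vertical below 0.15 rad and contact force between the fingers and lower_link above 2 N and contact force between lower_link and stand below 2 N and linear speed of lower_link below 0.02 m/s); the arm keeps its last pose, push and grip.
It fails at once if the hinge pin, the camera head or the multimeter is moved by more than 20 mm (distance of any of hinge_pin, camera_head, multimeter from where it was at the start of the episode above 0.02 m).
It also fails if it takes over 64 s, if anything falls off the work surface, if the arm or the gripper's body presses on something with over 40 N, if the wrist force passes 120 N, or if a joint passes its speed limit or range.

ROBOT

A 7-joint arm with a two-finger parallel gripper is mounted at the origin on the work surface. World frame = base frame: x ahead of the robot, y to its left, z up, the work surface at z = 0. Lengths are in m, angles in rad, forces in N, time in s.
With the tool pointing down it reaches from about 0.4 to 0.85 m from the base axis. Payload 10.4 kg.
Tool frame: the origin (TCP) lies between the finger pads; the fingertips stand 11 mm ahead of it and the grasp point (between the pads) lies 8 mm behind it; z points along the fingers, y is the direction in which the jaws open and shut (so a half turn about z gives the same grasp; the last joint's range is limited). The gripper opens to 87 mm and grips with 3 to 60 N. Pads are 19 mm wide; open, the fingers measure 117 mm over their backs; the gripper's body (75 mm by 190 mm) begins 51 mm behind the grasp point.
Start: joints at [1.12, 0.332, -0.065, 1.46, 0.022, 1.35, -0.088], TCP at [0.259, -0.569, 0.234] pointing down, gripper open.
Joint ranges: [-2.6, 2.6], [-0.5, 2.12], [-1.47, 1.34], [0.16, 2.42], [-1.27, 4.41], [0.06, 2.06], [-2.6, 2.6]. Speed limits (rad/s): [2.22, 2.22, 2.79, 2.79, 3.14, 3.14, 3.14].

INTERFACE

Orientations are given as a unit quaternion [x, y, z, w].
In Python, from bench import r, eyes gives the robot as it stands.
- The arm moves only by the shell command python3 -m inch 'ROWS' [FORCE]. ROWS is a JSON object of lists of equal length, an entry for each row: "translation": the shift along the world's x, y, z scaled (see below), a list of three; "rot": the turn, a rotation vector about the world's x, y, z scaled (see below), a list of three; "jaw": the finger opening in mm, from 0 to 87. In form: {"translation": [[tx, ty, tz], ...], "rot": [[ax, ay, az], ...], "jaw": [jaw, ...]}. A call has 1 to 20 rows; each row is the pose to reach, as a shift and turn from the pose measured when the call began; what a row does not reach only later rows make up. The controller multiplies each number of a shift by 100 mm and each number of a turn by 60 degrees. A row lasts 1/10 s, in which the tool goes at most 50 mm and 8.59 degrees, less where a joint would pass 70% of its speed; a pose out of reach is approached as far as the arm can. A call with a number of a shift or a turn outside -1 to 1 is refused whole. A call with a gripper value outside its range is refused whole. The fingers move at their own pace and stop on an object; FORCE is the grip in N (left out, the last holds). Time passes only in rows, so rows that repeat a pose let the fingers close. It gives the time, the measured TCP pose, the force and the opening at its end, in the units of the state.
- r.read_state(): the state, without advancing time (a new reading comes with each control period).
- eyes.camera(name): name is "scene" or "top" or "wrist"; returns the picture (400x640x3 uint8, blue, green, red); there is no depth.
- eyes.calibration(name): a dict with "fx", "fy", "cx", "cy" (pixels), "R" (3x3) and "t" (3): a world point X has camera coordinates R X + t; the wrist camera has in their place "hand_eye" (4x4, takes a point from camera to tool coordinates, whose origin is the TCP and whose axes are the flange's). Camera axes: x right, y down, z forward; pixel columns grow to the right and rows downward; lengths in m; the calibration is good to about 2 mm. A picture is of the moment at which its call begins: read the wrist's pose just before it. calibration takes no time and is no camera call.
- r.close_job(): hands the job in, once; it reports no verdict.
The state is a dict: "time": time; "joint_positions": joint angles; "joint_vel": joint speeds; "joint_torque": joint torques, N m; "ee_pos": TCP position; "eef_rot": TCP orientation; "ft_force": force on the tool from outside, world axes, zero at the start; "torque": the same for the moment, N m; "width": finger opening in m.
Only numpy, scipy, OpenCV 4.12 (cv2) and the standard library are available. Lean on these libraries where they do the work, as an engineer would, in place of code of your own. Each camera call takes 0.05 s, during which the arm holds its last target. There are 200 camera calls.

## Working session

There is one attempt and no reset: what is moved stays moved. The work goes in short steps, Python scripts to look and compute and a shell command to move; the robot and the scene stay as the last step left them, time stands still between calls to the robot, and variables do not carry over. Pictures are saved under pics/ and viewed, about 8 in all and at most 12, crops included, and the job is handed in when it is done.

```bash
ls; mkdir -p pics
python3 - <<'E'
from bench import r,eyes
import cv2,numpy as np
s=r.read_state();print({k:np.round(v,3).tolist() for k,v in s.items()})
for n in("scene","top"):
    im=eyes.camera(n);cv2.imwrite(f"pics/{n}0.png",im)
    c=eyes.calibration(n);print(n,{k:np.round(v,4).tolist() for k,v in c.items()})
print({k:np.round(v,4).tolist() for k,v in eyes.calibration("wrist").items()})
E
```

```text
pics
{'time': 0.0, 'joint_positions': [1.12, 0.333, -0.065, 1.461, 0.022, 1.35, -0.089], 'joint_vel': [0.001, -0.001, 0.0, 0.001, 0.001, 0.0, 0.001], 'joint_torque': [-0.0, -62.325, 0.025, -38.989, -0.061, 0.04, 0.0], 'ee_pos': [0.259, -0.568, 0.233], 'eef_rot': [0.977, 0.212, -0.0, -0.001], 'ft_force': [-0.009, -0.645, -1.169], 'torque': [0.023, -0.002, 0.01], 'width': 0.087}
scene {'fx': 428.9729, 'fy': 428.9729, 'cx': 326.6082, 'cy': 193.2556, 'R': [[-0.6208, 0.7839, 0.006], [0.5434, 0.4358, -0.7175], [-0.5651, -0.4421, -0.6965]], 't': [0.3332, -0.2695, 1.2878]}
top {'fx': 507.5977, 'fy': 507.5977, 'cx': 317.0303, 'cy': 204.075, 'R': [[0.0111, -0.9999, 0.0095], [-0.9939, -0.0121, -0.1095], [0.1096, -0.0082, -0.9939]], 't': [0.0139, 0.6119, 1.156]}
{'fx': 328.0974, 'fy': 328.0974, 'cx': 314.4789, 'cy': 201.9013, 'hand_eye': [[-0.0003, -0.9624, -0.2717, 0.0746], [1.0, -0.0004, 0.0005, -0.0011], [-0.0006, -0.2717, 0.9624, -0.1504], [0.0, 0.0, 0.0, 1.0]]}
```

View pics/scene0.png

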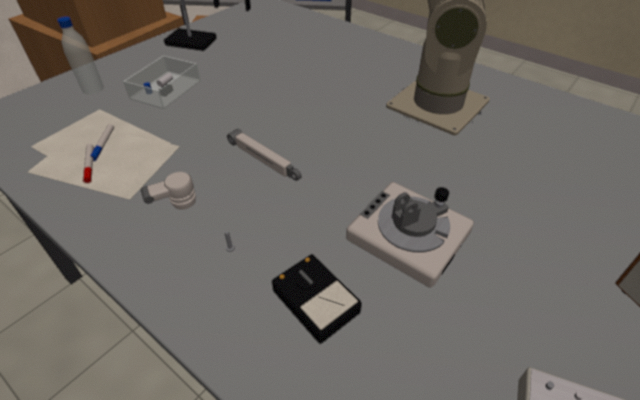

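View pics/top0.png

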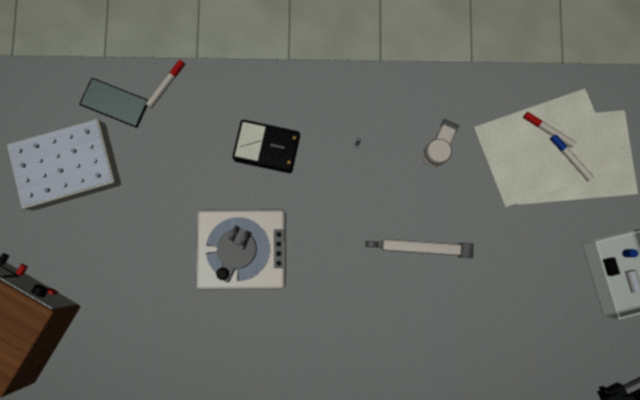

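Top view: the stand is at about (240,250). The knob is at (223,273), the fork points up at (240,237), and the working notch slot is on the left at (208,250). The link's eye is at (373,244), its barrel at (467,250), and the bystanders are clear. So stand x ≈ world -y, and so is link x. Next I measure by rays.

```bash
cat > h.py <<'E'
import numpy as np,cv2
from bench import r,eyes
from scipy.spatial.transform import Rotation as R
def cam(n):
    c=eyes.calibration(n);K=np.array([[c['fx'],0,c['cx']],[0,c['fy'],c['cy']],[0,0,1]])
    if n!='wrist': return K,np.array(c['R']),np.array(c['t'])
    s=r.read_state();T=np.eye(4);T[:3,:3]=R.from_quat(s['eef_rot']).as_matrix();T[:3,3]=s['ee_pos']
    W=np.linalg.inv(T@np.array(c['hand_eye']));return K,W[:3,:3],W[:3,3]
def plane(C,px,z):
    K,Rm,t=C;px=np.atleast_2d(px).astype(float);o=-Rm.T@t
    d=np.c_[px,np.ones(len(px))]@np.linalg.inv(K).T@Rm
    return o+d*((z-o[2])/d[:,2])[:,None]
def proj(C,X):
    K,Rm,t=C;p=(np.atleast_2d(X)@Rm.T+t)@K.T;return p[:,:2]/p[:,2:]
def yaw():
    m=R.from_quat(r.read_state()['eef_rot']).as_matrix();return m
E
python3 - <<'E'
from h import *
im=cv2.imread('pics/top0.png');C=cam('top');hsv=cv2.cvtColor(im,cv2.COLOR_BGR2HSV);g=cv2.cvtColor(im,cv2.COLOR_BGR2GRAY)
for p in [(240,245),(203,225),(255,250),(223,273),(420,248),(373,244),(467,250),(330,300),(208,250),(280,240)]: print(p,im[p[1],p[0]],end=' ')
print()
def sub(m,x0,y0,x1,y1):
    o=np.zeros_like(m);o[y0:y1,x0:x1]=m[y0:y1,x0:x1];cs,_=cv2.findContours(o,cv2.RETR_EXTERNAL,cv2.CHAIN_APPROX_NONE)
    return max(cs,key=cv2.contourArea)
w=((im[...,2]>140)&(im[...,2]>im[...,0]+3)).astype(np.uint8)
c=sub(w,180,195,300,305);rc=cv2.minAreaRect(c);b=cv2.boxPoints(rc);print('house',rc,plane(C,b,.042).round(4).tolist(),plane(C,rc[0],.042).round(4))
k=(g<40).astype(np.uint8);c=sub(k,205,255,240,290);e=cv2.minEnclosingCircle(c);print('knob',e,plane(C,e[0],.108).round(4))
pl=((im[...,0].astype(int)>im[...,2]+8)).astype(np.uint8);c=sub(pl,195,205,290,295);e=cv2.minEnclosingCircle(c);print('plate',e,plane(C,e[0],.052).round(4))
c=sub(w,340,230,500,265);rc=cv2.minAreaRect(c);print('tube',rc,plane(C,cv2.boxPoints(rc),.036).round(4).tolist(),plane(C,rc[0],.036).round(4))
z=cv2.resize(im[200:300,190:300],None,fx=5,fy=5,interpolation=cv2.INTER_CUBIC)
z2=cv2.resize(im[225:270,355:485],None,fx=4.2,fy=4.2,interpolation=cv2.INTER_CUBIC);o=np.zeros((500+z2.shape[0],550,3),np.uint8);o[:500]=z;o[500:,:z2.shape[1]]=z2[:,:550];cv2.imwrite('pics/zoom.png',np.clip(o*1.4,0,255).astype(np.uint8)[:600+90])
E
```

```text
(240, 245) [76 80 78] (203, 225) [158 169 174] (255, 250) [69 71 69] (223, 273) [26 27 27] (420, 248) [140 148 154] (373, 244) [69 72 69] (467, 250) [77 78 77] (330, 300) [101 106 100] (208, 250) [159 168 170] (280, 240) [85 86 84] 
house ((239.5, 249.0), (76.0, 85.0), 90.0) [[0.5912, 0.2991, 0.042], [0.5936, 0.1022, 0.042], [0.4192, 0.099, 0.042], [0.4171, 0.2927, 0.042]] [[0.5046 0.1983 0.042 ]]
knob ((222.5, 273.25), 5.942532062530518) [[0.4507 0.2241 0.108 ]]
plate ((237.72271728515625, 248.6019287109375), 31.42413902282715) [[0.5052 0.2009 0.052 ]]
tube ((421.53546142578125, 246.96905517578125), (75.43254852294922, 8.115317344665527), 3.814074993133545) [[0.5096, -0.1346, 0.036], [0.5284, -0.1359, 0.036], [0.5187, -0.311, 0.036], [0.5, -0.3093, 0.036]] [[ 0.5142 -0.2227  0.036 ]]
```

```bash
python3 -m inch '{"translation":[[0.5,0.5,0.1],[0.95,1,0.2],[0.95,1,0.2]],"rot":[[0,0,0.14],[0,0,0.28],[0,0,0.28]],"jaw":[60,60,60]}' 20
python3 -m inch '{"translation":[[0.5,0.5,0],[0.95,1,0],[0.95,1,0]],"rot":[[0,0,0.14],[0,0,0.28],[0,0,0.28]],"jaw":[60,60,60]}'
python3 -m inch '{"translation":[[0,0.5,0],[0,1,0],[0,1,0]],"rot":[[0,0,0.14],[0,0,0.28],[0,0,0.28]],"jaw":[60,60,60]}'
python3 -m inch '{"translation":[[0,0.5,0],[0,1,0],[0,1,0]],"rot":[[0,0,0.14],[0,0,0.28],[0,0,0.28]],"jaw":[60,60,60]}'
```

```text
time: 0.4
ee_pos: [0.3561, -0.4659, 0.2529]
eef_rot: [0.934, 0.356, 0.0, -0.001]
ft_force: [1.8, -0.3, 0.9]
width: 0.0703
time: 0.7
ee_pos: [0.4527, -0.3633, 0.2527]
eef_rot: [0.871, 0.492, 0.0, -0.001]
ft_force: [0.5, 0.1, 0.0]
width: 0.0605
time: 1.0
ee_pos: [0.4541, -0.2563, 0.2529]
eef_rot: [0.785, 0.619, 0.0, -0.002]
ft_force: [1.0, -0.5, 0.8]
width: 0.0602
time: 1.3
ee_pos: [0.4545, -0.1505, 0.2532]
eef_rot: [0.682, 0.731, 0.001, -0.002]
ft_force: [0.6, -0.7, 0.2]
width: 0.0602
```

```bash
python3 -m inch '{"translation":[[0,0.5,0],[0,1,0],[0,1,0]],"rot":[[0,0,0.14],[0,0,0.28],[0,0,0.28]],"jaw":[60,60,60]}'
python3 -m inch '{"translation":[[0,0.5,0],[0,1,0],[0,1,0]],"rot":[[0,0,0.14],[0,0,0.28],[0,0,0.28]],"jaw":[60,60,60]}'
python3 -m inch '{"translation":[[0,0.5,0],[0,1,0],[0,1,0]],"rot":[[0,0,0.14],[0,0,0.28],[0,0,0.28]],"jaw":[60,60,60]}'
python3 -m inch '{"translation":[[0,0.5,0],[0,0.9,0],[0,0.9,0]],"rot":[[0,0,0.14],[0,0,0.25],[0,0,0.25]],"jaw":[60,60,60]}'
```

```text
time: 1.6
ee_pos: [0.4545, -0.0449, 0.2535]
eef_rot: [0.563, 0.826, 0.001, -0.002]
ft_force: [1.1, -0.9, -0.0]
width: 0.06
time: 1.9
ee_pos: [0.4541, 0.0606, 0.2539]
eef_rot: [0.432, 0.902, 0.001, -0.002]
ft_force: [-0.1, -0.0, 0.3]
width: 0.0597
time: 2.2
ee_pos: [0.4533, 0.166, 0.2542]
eef_rot: [0.29, 0.957, 0.002, -0.002]
ft_force: [-0.5, 0.1, 0.2]
width: 0.0603
time: 2.5
ee_pos: [0.4519, 0.261, 0.254]
eef_rot: [0.158, 0.987, 0.003, -0.003]
ft_force: [-0.4, 0.4, 0.3]
width: 0.0599
```

```bash
python3 -m inch '{"translation":[[0,-0.37,0],[0,-0.37,0],[0,-0.37,0]],"rot":[[0,0,-0.08],[0,0,-0.08],[0,0,-0.08]],"jaw":[60,60,60]}'
python3 - <<'E'
from h import *
C=cam('wrist');im=eyes.camera('wrist');cv2.imwrite('pics/w1.png',im);np.savez('pics/w1.npz',K=C[0],R=C[1],t=C[2])
print(yaw().round(3).tolist(), proj(C,[[.505,.201,.052],[.4507,.2241,.113]]).round(1))
E
```

```text
time: 2.8
ee_pos: [0.4526, 0.2224, 0.2538]
eef_rot: [0.202, 0.979, 0.003, -0.003]
ft_force: [0.2, 0.2, 0.3]
width: 0.0597
[[-0.919, 0.393, -0.005], [0.393, 0.919, 0.008], [0.008, 0.005, -1.0]] [[313.9 230.1]
 [313.8 192.7]]
```

View pics/w1.png

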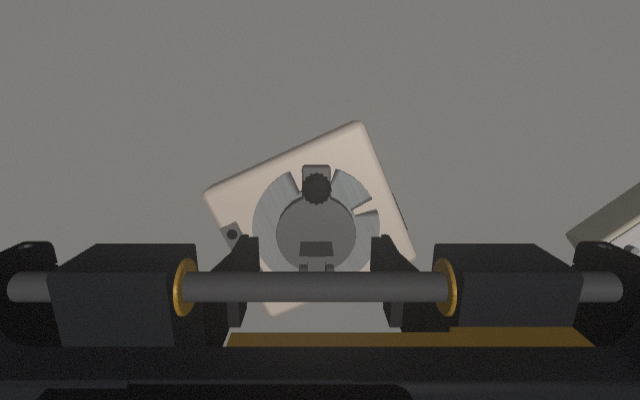

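The wrist view shows the knob at (316,188), the plate centre at about (316,232), the notch slot at (367,212) and the parked gap around the lug. All of this agrees with the predictions.

Run:
```python
from h import *
d=np.load('pics/w1.npz');C=(d['K'],d['R'],d['t']);im=cv2.imread('pics/w1.png');g=cv2.cvtColor(im,cv2.COLOR_BGR2GRAY)
k=np.zeros_like(g);k[165:210,295:340]=(g[165:210,295:340]<60);k=cv2.morphologyEx(k,cv2.MORPH_OPEN,np.ones((5,5)))
c=max(cv2.findContours(k,0,1)[0],key=cv2.contourArea);e=cv2.minEnclosingCircle(c);kn=plane(C,e[0],.112)[0];print('knob',e,kn.round(4))
ax=np.array([.5052,.2009])
# house corners (white) 
w=((im[...,2]>im[...,0].astype(int)+14)&(im[...,2]>120)).astype(np.uint8);w[270:]=0
c=max(cv2.findContours(w,0,1)[0],key=cv2.contourArea);a=cv2.approxPolyDP(cv2.convexHull(c),5,True)[:,0];print(np.c_[a,plane(C,a,.042)[:,:2].round(4)])
# plate rim: polar sample at r=.066 about axis on z=.052: brightness vs angle; slot = housing colour
for rr in (.060,.068):
    th=np.radians(np.arange(60,215,2.5));P=np.c_[ax[0]+rr*np.cos(th),ax[1]+rr*np.sin(th),np.full(len(th),.052)]
    q=proj(C,P).round().astype(int);v=im[q[:,1],q[:,0]].astype(int);print(rr,[(int(np.degrees(t)),int(x[2]-x[0])) for t,x in zip(th,v)])
```

```text
knob ((316.0, 188.5), 15.239850997924805) [0.4481 0.2274 0.112 ]
[[4.150e+02 2.570e+02 5.885e-01 2.978e-01]
 [2.190e+02 2.270e+02 4.608e-01 9.910e-02]
 [2.030e+02 1.930e+02 4.172e-01 1.016e-01]
 [3.610e+02 1.220e+02 4.151e-01 2.950e-01]]
0.06 [(59, 1), (62, 2), (65, 1), (67, 2), (70, 3), (72, 2), (75, 0), (77, 1), (80, 3), (82, 2), (85, 2), (87, 10), (90, 23), (92, 24), (95, 22), (97, 5), (100, 2), (102, 3), (105, 2), (107, -1), (110, 0), (112, 0), (115, 0), (117, 0), (119, 0), (122, 2), (125, 1), (127, 0), (130, 0), (132, 1), (135, 2), (137, 2), (140, 14), (142, 5), (145, 5), (147, 3), (150, 5), (152, 4), (155, 3), (157, 7), (160, 6), (162, 6), (165, 5), (167, 4), (170, 23), (172, 23), (175, 23), (177, 3), (180, 2), (182, -1), (185, 2), (187, 1), (190, 2), (192, 1), (195, 1), (197, 2), (200, 4), (202, 1), (205, 2), (207, 3), (210, 1), (212, 3)]
0.068 [(59, 5), (62, 4), (65, 2), (67, 1), (70, 1), (72, 2), (75, 2), (77, 2), (80, 1), (82, 0), (85, 2), (87, 14), (90, 22), (92, 23), (95, 23), (97, 6), (100, 0), (102, -2), (105, -1), (107, 0), (110, -1), (112, 1), (115, 0), (117, -2), (119, 0), (122, 1), (125, -2), (127, -1), (130, -1), (132, -3), (135, 0), (137, 3), (140, 22), (142, 8), (145, 6), (147, 6), (150, 5), (152, 7), (155, 4), (157, 7), (160, 6), (162, 5), (165, 4), (167, 3), (170, 22), (172, 22), (175, 24), (177, 17), (180, 4), (182, 3), (185, 4), (187, 2), (190, 2), (192, 4), (195, 2), (197, 1), (200, 2), (202, 2), (205, 3), (207, 2), (210, 3), (212, 4)]
```

```bash
python3 -m inch '{"translation":[[-0.03,0.03,-0.4],[-0.03,0.03,-0.8],[-0.03,0.03,-0.8],[-0.03,0.03,-0.8]],"rot":[[0,0,0],[0,0,0],[0,0,0],[0,0,0]],"jaw":[60,60,60,60]}' 25
python3 - <<'E'
from h import *
C=cam('wrist');im=eyes.camera('wrist');cv2.imwrite('pics/w2.png',im[100:400,120:520]);s=r.read_state();print(s['ee_pos'],s['ft_force'])
p=np.array(s['ee_pos']);print(proj(C,[[p[0],p[1],.113],[.4494,.2258,.113]]))
g=cv2.cvtColor(im,cv2.COLOR_BGR2GRAY)
E
```

```text
time: 3.25
ee_pos: [0.4493, 0.2267, 0.1747]
eef_rot: [0.2, 0.98, 0.003, -0.004]
ft_force: [0.3, 0.5, -0.4]
width: 0.0598
[0.44996561 0.22705273 0.17565865] [ 0.37183224  0.55877169 -0.12877392]
[[313.80776187 224.6463694 ]
 [311.80352617 224.61164482]]
```

View pics/w2.png

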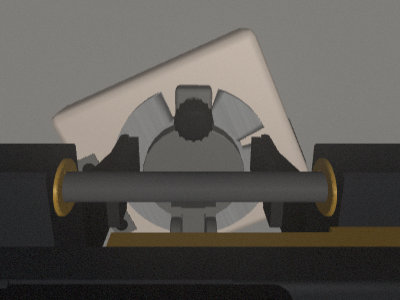

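The knob is at full-frame (314,219), centred between the fingers laterally and about 3 mm outward radially, which is well inside the pads. I descend and grip.

```bash
python3 -m inch '{"translation":[[-0.01,0.0,-0.4],[-0.01,0.0,-0.84],[-0.01,0.0,-0.84],[-0.01,0,-0.84]],"rot":[[0,0,0],[0,0,0],[0,0,0],[0,0,0]],"jaw":[60,60,60,60]}' 25
python3 -m inch '{"translation":[[0,0,0],[0,0,0],[0,0,0],[0,0,0],[0,0,0],[0,0,0]],"rot":[[0,0,0],[0,0,0],[0,0,0],[0,0,0],[0,0,0],[0,0,0]],"jaw":[20,20,20,20,20,20]}' 25
```

```text
time: 3.7
ee_pos: [0.4497, 0.2278, 0.0937]
eef_rot: [0.2, 0.98, 0.004, -0.002]
ft_force: [0.4, 0.3, 0.9]
width: 0.06
time: 4.3
ee_pos: [0.4498, 0.2277, 0.0939]
eef_rot: [0.201, 0.98, 0.004, -0.002]
ft_force: [-0.3, -1.0, 3.2]
width: 0.0247
```

```bash
python3 -m inch '{"translation":[[0,0,0.06],[0,0,0.12],[0,0,0.12],[0,0,0.12],[0,0,0.12],[0,0,0.12]],"rot":[[0,0,0],[0,0,0],[0,0,0],[0,0,0],[0,0,0],[0,0,0]],"jaw":[20,20,20,20,20,20]}' 25
python3 - <<'E'
from h import *
s=r.read_state();p=np.array(s['ee_pos']);print(p,s['ft_force'],s['width'],yaw().round(3).tolist())
a=np.array([.505,.201]);d=p[:2]-a;print(np.hypot(*d),np.degrees(np.arctan2(d[1],d[0])))
for th in range(145,90,-10): print(th)
E
```

```text
time: 4.9
ee_pos: [0.4497, 0.2276, 0.1057]
eef_rot: [0.2, 0.98, 0.004, -0.003]
ft_force: [1.3, 0.2, -5.5]
width: 0.0247
[0.44971203 0.22764444 0.1057278 ] [ 1.33445795  0.18711313 -5.54740387] 0.024652642879205506 [[-0.92, 0.393, -0.003], [0.393, 0.92, 0.009], [0.007, 0.007, -1.0]]
0.06137332877092146 154.26960468521375
145
135
125
115
105
95
```

```bash
python3 -m inch '{"translation":[[0.023,0.032,0],[0.046,0.062,0],[0.068,0.093,0],[0.09,0.122,0],[0.115,0.149,0],[0.14,0.175,0],[0.168,0.2,0],[0.197,0.222,0],[0.228,0.243,0],[0.26,0.262,0],[0.293,0.279,0],[0.326,0.294,0],[0.361,0.306,0],[0.396,0.317,0],[0.422,0.323,0],[0.448,0.329,0],[0.47,0.332,0],[0.49,0.335,0],[0.49,0.335,0]],"rot":[[0,0,-0.061],[0,0,-0.122],[0,0,-0.18],[0,0,-0.238],[0,0,-0.297],[0,0,-0.355],[0,0,-0.414],[0,0,-0.472],[0,0,-0.53],[0,0,-0.588],[0,0,-0.647],[0,0,-0.705],[0,0,-0.764],[0,0,-0.822],[0,0,-0.865],[0,0,-0.905],[0,0,-0.94],[0,0,-0.972],[0,0,-0.972]],"jaw":[20,20,20,20,20,20,20,20,20,20,20,20,20,20,20,20,20,20,20]}' 25
python3 - <<'E'
from h import *
s=r.read_state();p=np.array(s['ee_pos']);print(p,s['ft_force'],s['width'],yaw().round(3).tolist())
im=eyes.camera('top');cv2.imwrite('pics/t2.png',im)
im=eyes.camera('scene');cv2.imwrite('pics/s2.png',cv2.resize(im[140:300,320:500],None,fx=4,fy=4)[:600])
E
```

```text
time: 6.8
ee_pos: [0.4979, 0.2626, 0.1055]
eef_rot: [0.652, 0.758, 0.005, -0.001]
ft_force: [-0.9, 5.6, -6.0]
width: 0.0247
[0.49792498 0.26263549 0.10547133] [-0.92210631  5.63778808 -5.95229828] 0.024749260717617797 [[-0.15, 0.989, 0.005], [0.989, 0.149, 0.009], [0.009, 0.006, -1.0]]
```

View pics/s2.png

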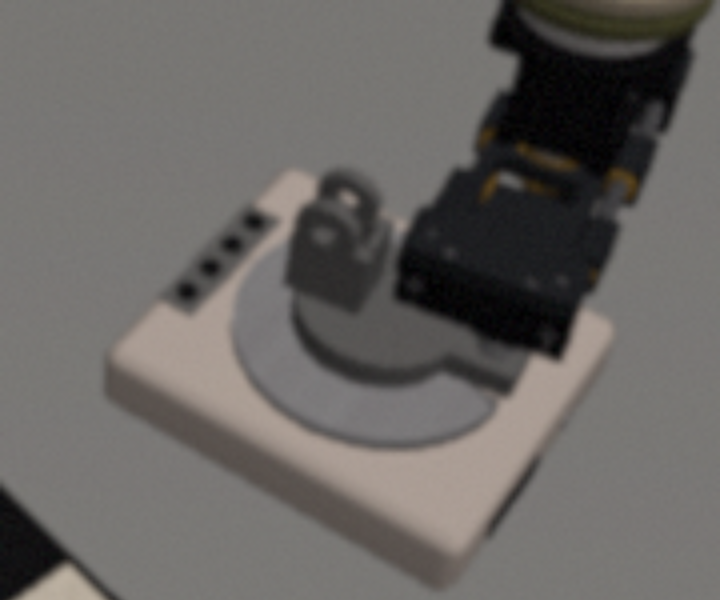

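```bash
python3 -m inch '{"translation":[[0,0,-0.03],[0,0,-0.06],[0,0,-0.06],[0,0,-0.06],[0,0,-0.06],[0,0,-0.06],[0,0,-0.06]],"rot":[[0,0,0],[0,0,0],[0,0,0],[0,0,0],[0,0,0],[0,0,0],[0,0,0]],"jaw":[20,20,20,31,31,31,31]}' 25
python3 -m inch '{"translation":[[0.01,0,0],[0.02,0,0],[0.03,0,0],[0.04,0,0],[0.05,0,0],[0.06,0,0],[0.07,0,0]],"rot":[[0,0,0],[0,0,0],[0,0,0],[0,0,0],[0,0,0],[0,0,0],[0,0,0]],"jaw":[31,31,31,31,31,31,31]}' 25
python3 - <<'E'
from h import *
C=cam('wrist');im=eyes.camera('wrist');cv2.imwrite('pics/w3.png',im);g=cv2.cvtColor(im,cv2.COLOR_BGR2GRAY)
print(r.read_state()['ft_force'])
E
```

```text
time: 7.6
ee_pos: [0.4981, 0.2624, 0.0995]
eef_rot: [0.652, 0.759, 0.005, -0.001]
ft_force: [-0.8, 0.9, -0.2]
width: 0.0308
time: 8.3
ee_pos: [0.5054, 0.2624, 0.0996]
eef_rot: [0.652, 0.759, 0.006, -0.001]
ft_force: [0.6, 0.3, 0.8]
width: 0.0312
[ 0.72386576 -0.09394465  0.74808348]
```

```bash
for i in 1; do
python3 -m inch '{"translation":[[0.01,0,0],[0.015,0,0],[0.02,0,0],[0.02,0,0]],"rot":[[0,0,0],[0,0,0],[0,0,0],[0,0,0]],"jaw":[31,31,31,31]}' 25
python3 -m inch '{"translation":[[0.01,0,0],[0.015,0,0],[0.02,0,0],[0.02,0,0]],"rot":[[0,0,0],[0,0,0],[0,0,0],[0,0,0]],"jaw":[31,31,31,31]}' 25
done
python3 - <<'E'
from h import *
im=eyes.camera('wrist');cv2.imwrite('pics/w3.png',im[150:400,120:520])
E
```

```text
time: 8.75
ee_pos: [0.5076, 0.2624, 0.0997]
eef_rot: [0.652, 0.758, 0.006, -0.001]
ft_force: [-0.6, 0.6, 0.9]
width: 0.0311
time: 9.15
ee_pos: [0.5089, 0.2625, 0.0996]
eef_rot: [0.652, 0.759, 0.005, -0.001]
ft_force: [-5.2, -0.5, 3.4]
width: 0.0312
```

View pics/w3.png

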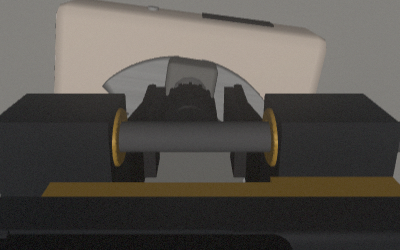

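```bash
python3 -m inch '{"translation":[[0.01,0,0],[0.015,0,0],[0.015,0,0]],"rot":[[0,0,0],[0,0,0],[0,0,0]],"jaw":[31,31,31]}' 25
python3 -m inch '{"translation":[[-0.02,0,0],[-0.035,0,0],[-0.035,0,0],[-0.035,0,0.4],[-0.035,0,0.8],[-0.035,0,0.8]],"rot":[[0,0,0],[0,0,0],[0,0,0],[0,0,0],[0,0,0],[0,0,0]],"jaw":[31,35,40,45,50,60]}' 25
python3 - <<'E'
from h import *
C=cam('wrist');im=eyes.camera('wrist');cv2.imwrite('pics/w4.png',im)
np.savez('pics/w4.npz',K=C[0],R=C[1],t=C[2]);print(r.read_state()['ee_pos'])
im=eyes.camera('top');cv2.imwrite('pics/t4.png',im)
E
```

```text
time: 9.5
ee_pos: [0.5092, 0.2628, 0.0995]
eef_rot: [0.651, 0.759, 0.004, -0.002]
ft_force: [-8.9, -0.5, 6.0]
width: 0.0312
time: 10.1
ee_pos: [0.5082, 0.2645, 0.185]
eef_rot: [0.651, 0.759, 0.008, -0.0]
ft_force: [0.6, 0.4, 0.6]
width: 0.0515
[0.5073065  0.26361412 0.18231836]
```

View pics/w4.png

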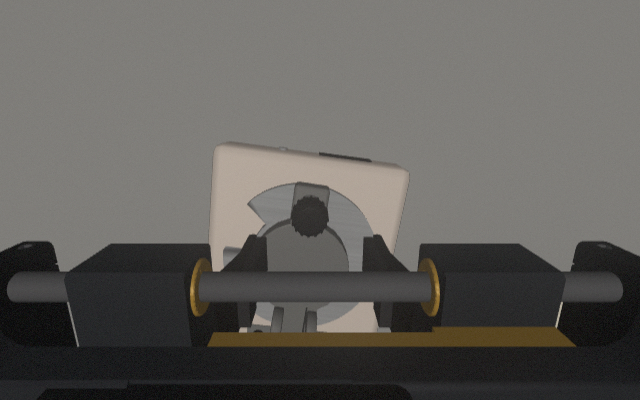

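```bash
python3 -m inch '{"translation":[[0,-0.3,0.3],[0,-0.9,0.6],[0,-1,0.6]],"rot":[[0,0,0],[0,0,-0.05],[0,0,-0.1]],"jaw":[60,60,60]}' 25
python3 -m inch '{"translation":[[0,-0.5,0],[0,-1,0],[0,-1,0]],"rot":[[0,0,0],[0,0,-0.05],[0,0,-0.1]],"jaw":[60,60,60]}'
python3 -m inch '{"translation":[[0,-0.5,0],[0,-1,0],[0,-1,0]],"rot":[[0,0,0],[0,0,0],[0,0,0]],"jaw":[60,60,60]}'
python3 -m inch '{"translation":[[0,-0.5,0],[0,-1,0],[0,-1,0]],"rot":[[0,0,0],[0,0,0],[0,0,0]],"jaw":[60,60,60]}'
python3 -m inch '{"translation":[[0,-0.4,0],[0,-0.7,0],[0,-0.7,0],[0,-0.7,0]],"rot":[[0,0,0],[0,0,0],[0,0,0],[0,0,0]],"jaw":[60,60,60,60]}'
python3 - <<'E'
from h import *
C=cam('wrist');im=eyes.camera('wrist');cv2.imwrite('pics/w5.png',im)
np.savez('pics/w5.npz',K=C[0],R=C[1],t=C[2]);print(r.read_state()['ee_pos'],yaw().round(3).tolist())
s=eyes.camera('scene');t=eyes.camera('top');cv2.imwrite('pics/s5.png',s);cv2.imwrite('pics/t5.png',t)
S,T=cam('scene'),cam('top')
def blob(im,x,y):
    g=cv2.cvtColor(im,cv2.COLOR_BGR2GRAY);m=np.zeros_like(g);m[y-15:y+15,x-15:x+15]=g[y-15:y+15,x-15:x+15]<42
    cs=cv2.findContours(m,0,1)[0];c=max(cs,key=cv2.contourArea);M=cv2.moments(c);return np.array([M['m10']/M['m00'],M['m01']/M['m00']]),cv2.contourArea(c),cv2.boundingRect(c)
def tri(a,b):
    X=cv2.triangulatePoints(S[0]@np.c_[S[1],S[2]],T[0]@np.c_[T[1],T[2]],a.reshape(2,1),b.reshape(2,1));return (X[:3]/X[3]).ravel()
p=proj(S,[[.505,.261,.1]])[0].astype(int);q=proj(T,[[.505,.261,.1]])[0].astype(int)
for (i,x,y),(j,u,v) in (((cv2.imread('pics/scene0.png'),441,195),(cv2.imread('pics/top0.png'),223,273)),((s,*p),(t,*q))):
    a=blob(i,x,y);b=blob(j,u,v);print(a,b,tri(a[0],b[0]).round(4))
A=cv2.resize(s[150:290,330:500],None,fx=3.5,fy=3.5,interpolation=2);B=cv2.resize(t[200:300,190:300],None,fx=1.8,fy=1.8,interpolation=2)
o=np.zeros((490,800,3),np.uint8);o[:490,:595]=A;o[:B.shape[0],600:600+B.shape[1]]=B;cv2.imwrite('pics/z5.png',o)
E
```

```text
time: 10.5
ee_pos: [0.5072, 0.1598, 0.2413]
eef_rot: [0.692, 0.722, 0.005, -0.0]
ft_force: [0.4, 0.2, -0.0]
width: 0.0597
time: 10.8
ee_pos: [0.5071, 0.0518, 0.2398]
eef_rot: [0.733, 0.681, 0.004, 0.001]
ft_force: [0.4, -0.0, -0.7]
width: 0.0603
time: 11.1
ee_pos: [0.5061, -0.0552, 0.2381]
eef_rot: [0.736, 0.677, 0.002, 0.0]
ft_force: [-0.1, -0.2, 0.9]
width: 0.0597
time: 11.4
ee_pos: [0.5045, -0.162, 0.2364]
eef_rot: [0.739, 0.674, 0.0, 0.0]
ft_force: [-0.8, 0.4, -0.2]
width: 0.0601
time: 11.8
ee_pos: [0.5042, -0.2316, 0.2352]
eef_rot: [0.739, 0.674, 0.0, -0.001]
ft_force: [0.2, 0.4, 0.1]
width: 0.0603
[ 0.50454412 -0.23066066  0.23556232] [[0.09, 0.996, -0.0], [0.996, -0.09, 0.002], [0.002, -0.0, -1.0]]
(array([441.32814527, 194.34760052]), 128.5, (435, 188, 14, 14)) (array([222.65765766, 273.15315315]), 92.5, (217, 268, 12, 12)) [0.4506 0.2254 0.0995]
(array([444.57641396, 218.58724428]), 138.5, (438, 212, 14, 14)) (array([206.89871087, 247.79373849]), 90.5, (201, 242, 12, 12)) [0.5053 0.2615 0.0986]
```

View pics/z5.png

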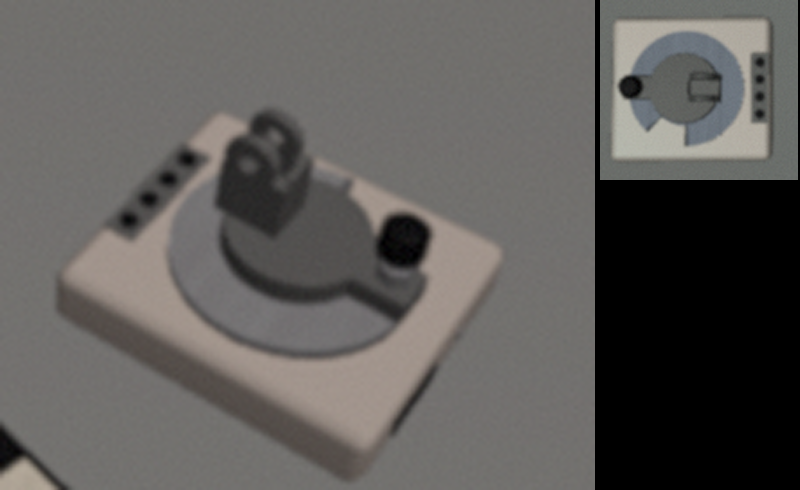

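View pics/w5.png

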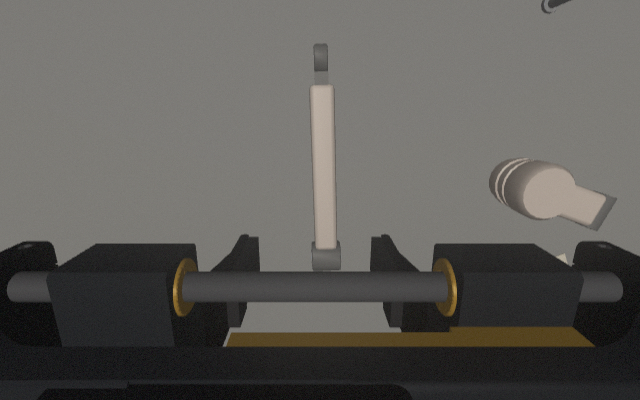

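The triangulated knob height is 0.0986 m against 0.0995 m at the start, so the plunger is home. The knob direction is 89.7° and the fork points to world -y. In the wrist view the link's eye is at (321,55), the tube runs from (322,87) to (325,243), and the barrel is at (326,256).

Run:
```python
from h import *
d=np.load('pics/w5.npz');C=(d['K'],d['R'],d['t']);im=cv2.imread('pics/w5.png').astype(int)
w=((im[...,2]>im[...,0]+10)&(im[...,2]>120)).astype(np.uint8);w[:,:295]=0;w[:,350:]=0;w[265:]=0
c=max(cv2.findContours(w,0,1)[0],key=cv2.contourArea);print(cv2.boundingRect(c))
rows=range(95,236,5);P=[]
for y in rows:
    xs=np.where(w[y])[0];q=plane(C,[[xs[0]-.5,y],[xs[-1]+.5,y]],.036);P.append([*q.mean(0)[:2],np.linalg.norm(q[1]-q[0])])
P=np.array(P);print(P[::6].round(4));f=np.polyfit(P[:,1],P[:,0],1);print('x=a*y+b',f,'yaw of link x',np.degrees(np.arctan2(-1,-f[0])))
x,y,ww,hh=cv2.boundingRect(c);print('tube start',plane(C,[x+ww/2,y],.036),'end',plane(C,[x+ww/2,y+hh],.036))
g=im.sum(2)/3;print('eye col rows',[ (yy,int(g[yy,321])) for yy in range(36,92,2)]);print('eye cols row60',[(xx,int(g[60,xx])) for xx in range(308,336)])
E=cam('top')
T=cv2.imread('pics/t5.png')
# fork in current top picture: predicted points
A=np.array([.505,.201]);print(proj(E,[[.505,.171,.133]]))
```

```text
(310, 84, 26, 165)
[[ 0.5191 -0.1432  0.0243]
 [ 0.5171 -0.1727  0.0239]
 [ 0.5155 -0.2039  0.0245]
 [ 0.5132 -0.2365  0.024 ]
 [ 0.5114 -0.2709  0.0246]]
x=a*y+b [0.05830379 0.52742607] yaw of link x -93.33678384198917
tube start [[ 0.5215476  -0.13280298  0.036     ]] end [[ 0.50625446 -0.3118325   0.036     ]]
eye col rows [(36, 123), (38, 122), (40, 123), (42, 122), (44, 91), (46, 89), (48, 97), (50, 98), (52, 104), (54, 108), (56, 104), (58, 101), (60, 95), (62, 91), (64, 86), (66, 81), (68, 75), (70, 70), (72, 111), (74, 112), (76, 110), (78, 111), (80, 111), (82, 113), (84, 118), (86, 156), (88, 169), (90, 175)]
eye cols row60 [(308, 123), (309, 123), (310, 123), (311, 121), (312, 123), (313, 123), (314, 80), (315, 93), (316, 93), (317, 95), (318, 96), (319, 95), (320, 93), (321, 95), (322, 95), (323, 94), (324, 97), (325, 94), (326, 94), (327, 81), (328, 122), (329, 122), (330, 122), (331, 123), (332, 123), (333, 122), (334, 121), (335, 123)]
[[246.28048626 248.01879283]]
```

```bash
python3 -m inch '{"translation":[[0.05,-0.02,-0.5],[0.092,-0.038,-1],[0.092,-0.038,-1]],"rot":[[0,0,0.015],[0,0,0.03],[0,0,0.03]],"jaw":[60,60,60]}' 30
python3 -m inch '{"translation":[[0,0,-0.4],[0,0,-0.8],[0,0,-0.8],[0,0,-0.8]],"rot":[[0,0,0],[0,0,0],[0,0,0],[0,0,0]],"jaw":[60,60,60,60]}' 30
python3 - <<'E'
from h import *
s=r.read_state();p=np.array(s['ee_pos']);y=yaw();print(p,np.degrees(np.arctan2(y[1,0],y[0,0])),(np.array([.5137,-.2345,.0145])-p).round(4))
E
```

```text
time: 12.25
ee_pos: [0.5108, -0.2316, 0.1302]
eef_rot: [0.726, 0.687, -0.001, -0.005]
ft_force: [-1.1, -0.3, -0.1]
width: 0.0598
time: 12.65
ee_pos: [0.5118, -0.2315, 0.0526]
eef_rot: [0.726, 0.687, -0.001, -0.005]
ft_force: [0.1, -0.2, 1.0]
width: 0.0601
[ 0.51181852 -0.23145268  0.05257955] 86.84410432865131 [ 0.0019 -0.003  -0.0381]
```

```bash
python3 -m inch '{"translation":[[0.02,-0.03,-0.2],[0.02,-0.03,-0.38],[0.02,-0.03,-0.38],[0.02,-0.03,-0.38]],"rot":[[0,0,0],[0,0,0],[0,0,0],[0,0,0]],"jaw":[60,60,60,60]}' 35
python3 -m inch '{"translation":[[0,0,0],[0,0,0],[0,0,0],[0,0,0],[0,0,0],[0,0,0]],"rot":[[0,0,0],[0,0,0],[0,0,0],[0,0,0],[0,0,0],[0,0,0]],"jaw":[15,15,15,15,15,15]}' 35
python3 -m inch '{"translation":[[0,0,0.2],[0,0,0.5],[0,0,0.9],[0,0,0.9],[0,0,0.9]],"rot":[[0,0,0],[0,0,0],[0,0,0],[0,0,0],[0,0,0]],"jaw":[15,15,15,15,15]}' 35
python3 -m inch '{"translation":[[0,0.3,0.3],[0,0.6,0.6],[0,0.6,0.6],[0,0.6,0.6]],"rot":[[0,0,0],[0,0,0.02],[0,0,0.02],[0,0,0.02]],"jaw":[15,15,15,15]}' 35
python3 - <<'E'
from h import *
s=r.read_state();p=np.array(s['ee_pos']);y=yaw();print(p,np.degrees(np.arctan2(y[1,0],y[0,0])),y.round(4).tolist(),s['torque'],s['ft_force'],s['width'])
E
```

```text
time: 13.05
ee_pos: [0.5153, -0.2348, 0.0172]
eef_rot: [0.726, 0.687, -0.0, -0.003]
ft_force: [0.0, 0.2, 0.6]
width: 0.0602
time: 13.65
ee_pos: [0.5151, -0.2348, 0.0172]
eef_rot: [0.726, 0.687, -0.001, -0.003]
ft_force: [-1.5, 0.1, 1.4]
width: 0.026
time: 14.15
ee_pos: [0.5152, -0.2349, 0.1074]
eef_rot: [0.726, 0.687, -0.0, -0.003]
ft_force: [-0.1, 0.3, -4.0]
width: 0.0261
time: 14.55
ee_pos: [0.5148, -0.1744, 0.1664]
eef_rot: [0.719, 0.695, -0.001, -0.003]
ft_force: [0.2, -0.7, -3.9]
width: 0.026
[ 0.51481717 -0.17435951  0.16638364] 88.11581056831926 [[0.0329, 0.9994, -0.006], [0.9995, -0.0329, 0.0036], [0.0034, -0.0061, -1.0]] [-0.098233   -0.08285613  0.00817424] [ 0.16143566 -0.70190615 -3.86901565] 0.026041206816704306
```

```bash
python3 -m inch '{"translation":[[-0.03,0.3,0],[-0.06,0.6,-0.1],[-0.09,0.9,-0.2],[-0.09,0.9,-0.2],[-0.09,0.9,-0.2]],"rot":[[0,0,0.01],[0,0,0.02],[0,0,0.03],[0,0,0.03],[0,0,0.03]],"jaw":[15,15,15,15,15]}' 35
python3 -m inch '{"translation":[[0,0.3,-0.1],[0,0.6,-0.28],[0,0.66,-0.28],[0,0.66,-0.28],[0,0.66,-0.28]],"rot":[[0,0,0],[0,0,0],[0,0,0],[0,0,0],[0,0,0]],"jaw":[15,15,15,15,15]}' 35
python3 - <<'E'
from h import *
s=r.read_state();p=np.array(s['ee_pos']);y=yaw();print(p,np.degrees(np.arctan2(y[1,0],y[0,0])),y.round(4).tolist(),s['torque'],s['ft_force'],s['width'])
t=eyes.camera('top');S=eyes.camera('scene');cv2.imwrite('pics/t6.png',t);cv2.imwrite('pics/s6.png',S);cv2.imwrite('pics/w6.png',eyes.camera('wrist'))
A=cv2.resize(t[225:275,195:330],None,fx=5.5,fy=5.5,interpolation=2);B=cv2.resize(S[175:255,340:475],None,fx=4,fy=4,interpolation=2)
o=np.zeros((600,760,3),np.uint8);o[:275,:742]=A;o[278:598,:540]=B;cv2.imwrite('pics/z6.png',np.clip(o*1.5,0,255).astype(np.uint8))
e=np.array([*(p+y[:,0]*.125)]);print(e,proj(cam('top'),[e]),proj(cam('top'),[[.505,.171,.116]]),proj(cam('scene'),[e,[.505,.171,.116]]))
E
```

```text
time: 15.05
ee_pos: [0.5047, -0.0849, 0.1445]
eef_rot: [0.708, 0.707, -0.002, -0.005]
ft_force: [-0.1, -0.1, -2.2]
width: 0.0258
time: 15.55
ee_pos: [0.505, -0.0209, 0.1165]
eef_rot: [0.708, 0.706, -0.002, -0.004]
ft_force: [0.9, -0.8, -2.5]
width: 0.0256
[ 0.504992   -0.02086163  0.11650676] 89.78275328719812 [[0.0038, 0.9999, -0.0093], [1.0, -0.0038, 0.0031], [0.003, -0.0094, -1.0]] [-0.09506237 -0.10582173 -0.03848465] [ 0.85788746 -0.82990169 -2.52259189] 0.025629999670185505
[0.50546596 0.1041369  0.11688713] [[278.29678857 248.33089763]] [[247.29770974 248.20343383]] [[376.50708717 176.93007319]
 [404.92150505 191.34710785]]
```

View pics/z6.png

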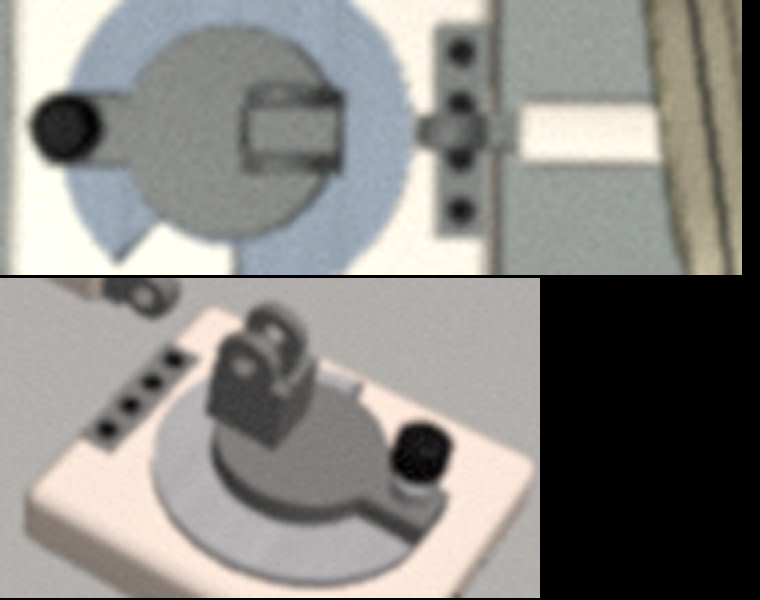

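The top view shows the eye centre at crop row ~130 and the fork gap centre at row ~130, so they are aligned within about 1 mm. I advance in stages and watch the force.

```bash
python3 -m inch '{"translation":[[-0.005,0.1,-0.01],[-0.005,0.2,-0.01],[-0.005,0.3,-0.01],[-0.005,0.36,-0.01],[-0.005,0.36,-0.01],[-0.005,0.36,-0.01]],"rot":[[0,0,0],[0,0,0],[0,0,0],[0,0,0],[0,0,0],[0,0,0]],"jaw":[15,15,15,15,15,15]}' 35
python3 -m inch '{"translation":[[0,0.03,0],[0,0.06,0],[0,0.09,0],[0,0.12,0],[0,0.12,0],[0,0.12,0]],"rot":[[0,0,0],[0,0,0],[0,0,0],[0,0,0],[0,0,0],[0,0,0]],"jaw":[15,15,15,15,15,15]}' 35
```

```text
time: 16.3
ee_pos: [0.5045, 0.0156, 0.1158]
eef_rot: [0.708, 0.706, -0.002, -0.004]
ft_force: [-0.5, -0.9, -3.9]
width: 0.0256
time: 16.9
ee_pos: [0.5045, 0.0276, 0.1158]
eef_rot: [0.708, 0.706, -0.002, -0.004]
ft_force: [0.5, 0.2, -3.5]
width: 0.0258
```

```bash
python3 -m inch '{"translation":[[0,0.04,0],[0,0.08,0],[0,0.12,0],[0,0.16,0],[0,0.16,0],[0,0.16,0]],"rot":[[0,0,0],[0,0,0],[0,0,0],[0,0,0],[0,0,0],[0,0,0]],"jaw":[15,15,15,15,15,15]}' 35
python3 -m inch '{"translation":[[0,0.01,0],[0,0.02,0],[0,0.03,0],[0,0.03,0]],"rot":[[0,0,0],[0,0,0],[0,0,0],[0,0,0]],"jaw":[15,15,15,15]}' 35
python3 -m inch '{"translation":[[0,0.01,0],[0,0.02,0],[0,0.02,0]],"rot":[[0,0,0],[0,0,0],[0,0,0]],"jaw":[15,15,15]}' 35
```

```text
time: 17.5
ee_pos: [0.5045, 0.0437, 0.1158]
eef_rot: [0.708, 0.706, -0.002, -0.004]
ft_force: [0.3, 0.2, -1.8]
width: 0.0257
time: 17.9
ee_pos: [0.5045, 0.0468, 0.1158]
eef_rot: [0.708, 0.706, -0.002, -0.004]
ft_force: [0.3, -0.2, -3.0]
width: 0.0259
time: 18.2
ee_pos: [0.5045, 0.049, 0.1158]
eef_rot: [0.708, 0.706, -0.002, -0.004]
ft_force: [-0.8, 0.0, -3.1]
width: 0.0257
```

```bash
python3 -m inch '{"translation":[[0,0.01,0],[0,0.01,0],[0,0.01,0]],"rot":[[0,0,0],[0,0,0],[0,0,0]],"jaw":[15,15,15]}' 35
python3 -m inch '{"translation":[[0,0.01,0],[0,0.01,0],[0,0.01,0]],"rot":[[0,0,0],[0,0,0],[0,0,0]],"jaw":[15,15,15]}' 35
python3 -m inch '{"translation":[[0,0.01,0],[0,0.01,0],[0,0.01,0]],"rot":[[0,0,0],[0,0,0],[0,0,0]],"jaw":[15,15,15]}' 35
```

```text
time: 18.5
ee_pos: [0.5045, 0.0496, 0.1158]
eef_rot: [0.708, 0.706, -0.002, -0.004]
ft_force: [-0.1, -3.2, -3.1]
width: 0.0259
time: 18.8
ee_pos: [0.5045, 0.0498, 0.1157]
eef_rot: [0.708, 0.706, -0.003, -0.004]
ft_force: [-0.6, -4.3, -2.8]
width: 0.0256
time: 19.1
ee_pos: [0.5044, 0.0498, 0.1157]
eef_rot: [0.709, 0.705, -0.003, -0.003]
ft_force: [-1.4, -5.9, -2.4]
width: 0.0256
```

```bash
cat > st.py <<'E'
from h import *
s=r.read_state();m=yaw();print('   T',np.round(s['torque'],3),'F',np.round(s['ft_force'],2),np.round(s['ee_pos'],4),'yaw',np.degrees(np.arctan2(m[1,0],m[0,0])).round(2),'tz',m[:,2].round(4))
E
python3 -m inch '{"translation":[[0,-0.02,0],[0,-0.045,0],[0,-0.045,0],[0,-0.045,0]],"rot":[[0,0,0],[0,0,0],[0,0,0],[0,0,0]],"jaw":[15,15,15,15]}' 60; python3 st.py
python3 -m inch '{"translation":[[0,0,-0.02],[0,0,-0.04],[0,0,-0.04],[0,0,-0.04]],"rot":[[0,0,0],[0,0,0],[0,0,0],[0,0,0]],"jaw":[15,15,15,15]}' 60 >/dev/null; python3 st.py
python3 -m inch '{"translation":[[0,0,-0.01],[0,0,-0.01],[0,0,-0.01]],"rot":[[0,0,0],[0,0,0],[0,0,0]],"jaw":[15,15,15]}' 60 >/dev/null; python3 st.py
python3 -m inch '{"translation":[[0,0,-0.01],[0,0,-0.01],[0,0,-0.01]],"rot":[[0,0,0],[0,0,0],[0,0,0]],"jaw":[15,15,15]}' 60 >/dev/null; python3 st.py
```

```text
time: 19.5
ee_pos: [0.5045, 0.0455, 0.1157]
eef_rot: [0.709, 0.706, -0.003, -0.004]
ft_force: [-0.1, -0.3, -3.6]
width: 0.0256
   T [-0.043 -0.142  0.006] F [-0.07 -0.29 -3.56] [0.5045 0.0455 0.1157] yaw 89.75 tz [-9.3e-03  8.0e-04 -1.0e+00]
   T [-0.018 -0.104  0.028] F [ 0.31 -0.57 -4.17] [0.5044 0.0456 0.1116] yaw 89.76 tz [-9.5e-03  9.0e-04 -1.0e+00]
   T [-0.067 -0.066 -0.057] F [-0.11 -0.61 -2.72] [0.5044 0.0456 0.1106] yaw 89.76 tz [-9.6e-03  9.0e-04 -1.0e+00]
   T [-0.017 -0.107  0.007] F [ 0.7   1.09 -3.52] [0.5043 0.0456 0.1096] yaw 89.76 tz [-9.7e-03  9.0e-04 -1.0e+00]
```

```bash
python3 -m inch '{"translation":[[0,0,-0.007],[0,0,-0.007],[0,0,-0.007]],"rot":[[0,0,0],[0,0,0],[0,0,0]],"jaw":[15,15,15]}' 60 >/dev/null; python3 st.py
python3 -m inch '{"translation":[[0,0,-0.007],[0,0,-0.007],[0,0,-0.007]],"rot":[[0,0,0],[0,0,0],[0,0,0]],"jaw":[15,15,15]}' 60 >/dev/null; python3 st.py
python3 -m inch '{"translation":[[0,0,-0.007],[0,0,-0.007],[0,0,-0.007]],"rot":[[0,0,0],[0,0,0],[0,0,0]],"jaw":[15,15,15]}' 60 >/dev/null; python3 st.py
```

```text
T [-0.052 -0.162 -0.039] F [ 0.2  -0.29 -2.79] [0.5043 0.0456 0.1088] yaw 89.76 tz [-9.7e-03  9.0e-04 -1.0e+00]
   T [ 0.055 -0.022 -0.021] F [-0.38 -0.31 -0.5 ] [0.5044 0.0456 0.1083] yaw 89.75 tz [-9.4e-03  9.0e-04 -1.0e+00]
   T [0.12  0.05  0.093] F [-1.42 -0.71  0.78] [0.5046 0.0455 0.1077] yaw 89.75 tz [-9.2e-03  8.0e-04 -1.0e+00]
```

```bash
python3 -m inch '{"translation":[[0,0,0.04],[0,0,0.078],[0,0,0.078],[0,0,0.078]],"rot":[[0,0,0],[0,0,0],[0,0,0],[0,0,0]],"jaw":[15,15,15,15]}' 60 >/dev/null; python3 st.py
for k in 1; do
python3 -m inch '{"translation":[[0.01,0,0],[0.01,0,0],[0.01,0,0]],"rot":[[0,0,0],[0,0,0],[0,0,0]],"jaw":[15,15,15]}' 60 >/dev/null; python3 st.py
python3 -m inch '{"translation":[[0.006,0,0],[0.006,0,0],[0.006,0,0]],"rot":[[0,0,0],[0,0,0],[0,0,0]],"jaw":[15,15,15]}' 60 >/dev/null; python3 st.py
python3 -m inch '{"translation":[[0.006,0,0],[0.006,0,0],[0.006,0,0]],"rot":[[0,0,0],[0,0,0],[0,0,0]],"jaw":[15,15,15]}' 60 >/dev/null; python3 st.py
done
```

```text
T [-0.03  -0.118  0.002] F [ 0.43  0.43 -3.96] [0.5046 0.0455 0.1156] yaw 89.75 tz [-9.e-03  8.e-04 -1.e+00]
   T [-0.042 -0.112 -0.004] F [-0.12  0.4  -3.01] [0.5055 0.0455 0.1155] yaw 89.75 tz [-9.2e-03  8.0e-04 -1.0e+00]
   T [-0.011 -0.126  0.054] F [-0.21  0.49 -3.61] [0.5061 0.0455 0.1154] yaw 89.75 tz [-9.3e-03  9.0e-04 -1.0e+00]
   T [-0.075 -0.138  0.03 ] F [-0.15  0.29 -2.98] [0.5067 0.0455 0.1154] yaw 89.75 tz [-9.4e-03  9.0e-04 -1.0e+00]
```

```bash
python3 -m inch '{"translation":[[0.006,0,0],[0.006,0,0],[0.006,0,0]],"rot":[[0,0,0],[0,0,0],[0,0,0]],"jaw":[15,15,15]}' 60 >/dev/null; python3 st.py
python3 -m inch '{"translation":[[0.006,0,0],[0.006,0,0],[0.006,0,0]],"rot":[[0,0,0],[0,0,0],[0,0,0]],"jaw":[15,15,15]}' 60 >/dev/null; python3 st.py
python3 -m inch '{"translation":[[0.006,0,0],[0.006,0,0],[0.006,0,0]],"rot":[[0,0,0],[0,0,0],[0,0,0]],"jaw":[15,15,15]}' 60 >/dev/null; python3 st.py
```

```text
T [-0.032  0.065  0.067] F [-1.11 -0.53 -2.87] [0.5072 0.0455 0.1154] yaw 89.75 tz [-9.6e-03  8.0e-04 -1.0e+00]
   T [-0.052  0.325  0.251] F [-1.73 -0.37 -2.49] [0.5076 0.0455 0.1153] yaw 89.76 tz [-1.000e-02  7.000e-04 -9.999e-01]
   T [0.025 0.478 0.362] F [-3.42 -0.21 -1.86] [0.508  0.0456 0.1152] yaw 89.78 tz [-1.050e-02  7.000e-04 -9.999e-01]
```

```bash
python3 -m inch '{"translation":[[-0.02,0,0],[-0.04,0,0],[-0.04,0,0],[-0.04,0,0]],"rot":[[0,0,0],[0,0,0],[0,0,0],[0,0,0]],"jaw":[15,15,15,15]}' 60 >/dev/null; python3 st.py
python3 -m inch '{"translation":[[-0.006,0,0],[-0.006,0,0],[-0.006,0,0]],"rot":[[0,0,0],[0,0,0],[0,0,0]],"jaw":[15,15,15]}' 60 >/dev/null; python3 st.py
python3 -m inch '{"translation":[[-0.006,0,0],[-0.006,0,0],[-0.006,0,0]],"rot":[[0,0,0],[0,0,0],[0,0,0]],"jaw":[15,15,15]}' 60 >/dev/null; python3 st.py
python3 -m inch '{"translation":[[-0.006,0,0],[-0.006,0,0],[-0.006,0,0]],"rot":[[0,0,0],[0,0,0],[0,0,0]],"jaw":[15,15,15]}' 60 >/dev/null; python3 st.py
```

```text
T [-0.022 -0.138 -0.042] F [-0.31  0.38 -2.53] [0.5042 0.0455 0.1153] yaw 89.77 tz [-9.9e-03  7.0e-04 -1.0e+00]
   T [-0.045 -0.083  0.049] F [ 0.4   0.58 -2.02] [0.5037 0.0455 0.1154] yaw 89.76 tz [-9.7e-03  7.0e-04 -1.0e+00]
   T [-0.021 -0.422 -0.176] F [ 2.5   0.03 -2.2 ] [0.5033 0.0455 0.1155] yaw 89.75 tz [-9.3e-03  7.0e-04 -1.0e+00]
   T [ 0.048 -0.643 -0.26 ] F [ 2.33  0.73 -4.11] [0.5028 0.0456 0.1155] yaw 89.75 tz [-8.9e-03  9.0e-04 -1.0e+00]
```

```bash
python3 -m inch '{"translation":[[0.012,0,0],[0.025,-0.002,0],[0.025,-0.002,0],[0.025,-0.002,0],[0.025,-0.002,0]],"rot":[[0,0,0],[0,0,0],[0,0,0],[0,0,0],[0,0,0]],"jaw":[15,15,15,15,15]}' 60; python3 st.py
python3 - <<'E'
from h import *
F=[];
for n in('top','scene','top','scene'):
    im=eyes.camera(n);cv2.imwrite(f'pics/f_{n}.png',im);s=r.read_state();F.append([*s['ft_force'],*s['torque']])
print(np.round(F,2))
t=cv2.imread('pics/f_top.png');S=cv2.imread('pics/f_scene.png')
A=cv2.resize(t[215:285,195:330],None,fx=4.5,fy=4.5,interpolation=2);B=cv2.resize(S[150:250,330:475],None,fx=2.8,fy=2.8,interpolation=2)
o=np.zeros((600,620,3),np.uint8);o[:315,:607]=A;o[318:598,:406]=B;cv2.imwrite('pics/z7.png',np.clip(o*1.5,0,255).astype(np.uint8))
def blob(im,x,y):
    g=cv2.cvtColor(im,cv2.COLOR_BGR2GRAY);m=np.zeros_like(g);m[y-15:y+15,x-15:x+15]=g[y-15:y+15,x-15:x+15]<42
    c=max(cv2.findContours(m,0,1)[0],key=cv2.contourArea);M=cv2.moments(c);return np.array([[M['m10']/M['m00']],[M['m01']/M['m00']]])
P,T=cam('scene'),cam('top');a=blob(S,444,218);b=blob(t,207,248)
X=cv2.triangulatePoints(P[0]@np.c_[P[1],P[2]],T[0]@np.c_[T[1],T[2]],a,b);print('knob',(X[:3]/X[3]).ravel().round(4))
E
```

```text
time: 25.4
ee_pos: [0.5052, 0.0454, 0.1155]
eef_rot: [0.709, 0.706, -0.003, -0.004]
ft_force: [0.1, -0.1, -4.6]
width: 0.0255
   T [-0.023 -0.063  0.024] F [ 0.11 -0.08 -4.55] [0.5052 0.0454 0.1155] yaw 89.75 tz [-9.2e-03  9.0e-04 -1.0e+00]
[[-0.17 -0.46 -2.7  -0.02 -0.08 -0.01]
 [ 0.22  0.48 -3.22 -0.03 -0.12  0.01]
 [-0.75  0.13 -2.86 -0.05 -0.13 -0.03]
 [-0.11 -0.53 -2.73  0.02 -0.11  0.06]]Traceback (most recent call last):
  File "<stdin>", line 8, in <module>
ValueError: could not broadcast input array from shape (315,608,3) into shape (315,607,3)
```

Run:
```python
from h import *
t=cv2.imread('pics/f_top.png');S=cv2.imread('pics/f_scene.png')
A=cv2.resize(t[215:285,195:330],(600,311),interpolation=2);B=cv2.resize(S[150:250,330:475],(406,280),interpolation=2)
o=np.zeros((600,620,3),np.uint8);o[:311,:600]=A;o[318:598,:406]=B;cv2.imwrite('pics/z7.png',np.clip(o*1.5,0,255).astype(np.uint8))
def blob(im,x,y):
    g=cv2.cvtColor(im,cv2.COLOR_BGR2GRAY);m=np.zeros_like(g);m[y-15:y+15,x-15:x+15]=g[y-15:y+15,x-15:x+15]<42
    c=max(cv2.findContours(m,0,1)[0],key=cv2.contourArea);M=cv2.moments(c);return np.array([[M['m10']/M['m00']],[M['m01']/M['m00']]])
P,T=cam('scene'),cam('top');a=blob(S,444,218);b=blob(t,207,248)
X=cv2.triangulatePoints(P[0]@np.c_[P[1],P[2]],T[0]@np.c_[T[1],T[2]],a,b);print('knob',(X[:3]/X[3]).ravel().round(4))
```

```text
knob [0.5054 0.2615 0.0987]
```

View pics/z7.png

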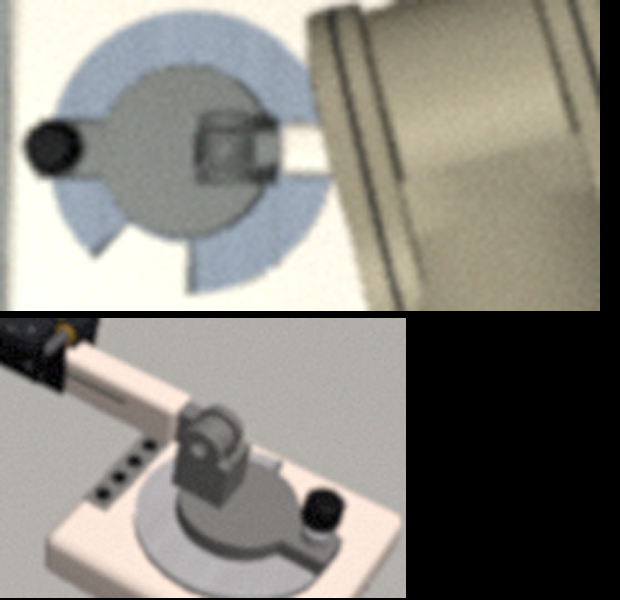

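The eye sits centred between the cheeks: the top crop shows it at (230,150) with the tube just clear of the fork. In the side crop the arm is level and the holes line up at (203,440), with the knob still home. The only force left is the arm's weight (about 3 N), so I hand the job in.

```bash
python3 -c "
from bench import r
print(r.close_job())"
```

```text
the job is handed in; nothing more can be done
None
```

I handed the job in at about 26 s of the 64 s. The head is turned to the working notch with the plunger down, and the gripper holds the lower arm still with its eye centred in the fork. The hand-in gave no verdict.

- **Plunger and head:** I lifted the plunger about 12 mm with the head still parked and swung the head round to just short of the notch. I then set the plunger on the plate and nudged the knob sideways until the sideways force rose to about 9 N. The knob height measured from two cameras was 98.7 mm at the end, against 99.5 mm at the start when it was home. Its direction, 89.7°, matches the notch.
- **Centring the eye:** I gripped the arm at its middle and lifted it. I found the fork by lightly touching its back wall, its floor and both cheeks, then backed off by the given clearances. The contact points agreed with the camera estimates to within about 1 mm.
- **Final hold:** The forces left were the arm's weight, about 3 N, plus sensor noise. Sideways force was under about 0.8 N, so nothing is pressing on the fork. The arm looks level and the holes line up in the last pictures.
- **Less certain:**
  - During the knob nudge there was an unexplained upward force of about 6 N. The knob height afterwards showed no fault.
  - The two cheek contacts were 3.4 mm apart rather than the expected 4 mm, so the centring across the fork is good to about 0.5 mm.
  - I did not measure the pin, camera head and multimeter again at the end. No move went near them.

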